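# Find the tired index pin and hold it drawn

## Task

The two drilling jigs on the bench look alike, but in one of them the spring of the locating pin has gone weak. Try both by pulling each black knob straight up against its stop, pausing a moment there, and let the sound one right back down into its seat. Finish holding the weak one pulled fully up, its pin clear of the seat hole, so that I can change the spring: keep hold of it when you stop, and leave the other things on the bench where they are.

Things in the scene. Friction and masses are not known exactly. Their poses are not given: they have to be found in the camera images.
- jig_p: one of two drilling jigs that look the same, bolted to the bench. Origin on the bench surface on the vertical pin axis, z up. Base 120 x 70 x 20 mm; at +x of the origin a 28 mm thick column (centred 62 mm out) carries an arm over the axis; top of arm and bushing 92 mm above the bench. Below it a steel seat block with its top face, and seat hole, 50 mm above the bench (the 10 mm pin goes 12 mm into it). Round black pull knob above the arm, see knob_p
- knob_p (a point): centre of the round black pull knob of jig_p: an upright cylinder 28 mm diameter, 24 mm high, on top of the pin; with the pin seated its centre is 124 mm above the bench, with its underside 112 mm up, 20 mm of free stem between it and the arm. It is pulled straight up; from above it can be gripped at any yaw
- plunger_p (a joint): lift of the sprung pin of jig_p in m: 0 seated, 0.022 pulled up against its hard stop (pin tip then 10 mm above the seat block); springs back down when let go. A sound spring pulls down with about 10 N at the bottom rising to 15 N just before the stop, a tired one with about 3 N rising to 5 N, plus about 1 N of weight and friction; one jig has the one, one the other, and they look alike
- jig_q: one of two drilling jigs that look the same, bolted to the bench. Origin on the bench surface on the vertical pin axis, z up. Base 120 x 70 x 20 mm; at +x of the origin a 28 mm thick column (centred 62 mm out) carries an arm over the axis; top of arm and bushing 92 mm above the bench. Below it a steel seat block with its top face, and seat hole, 50 mm above the bench (the 10 mm pin goes 12 mm into it). Round black pull knob above the arm, see knob_q
- knob_q (a point): centre of the round black pull knob of jig_q: an upright cylinder 28 mm diameter, 24 mm high, on top of the pin; with the pin seated its centre is 124 mm above the bench, with its underside 112 mm up, 20 mm of free stem between it and the arm. It is pulled straight up; from above it can be gripped at any yaw
- plunger_q (a joint): lift of the sprung pin of jig_q in m: 0 seated, 0.022 pulled up against its hard stop (pin tip then 10 mm above the seat block); springs back down when let go. A sound spring pulls down with about 10 N at the bottom rising to 15 N just before the stop, a tired one with about 3 N rising to 5 N, plus about 1 N of weight and friction; one jig has the one, one the other, and they look alike
- whetstone_mid (a point): bystander: grey whetstone block 170 x 50 x 25, lying between the jigs; point at its centre (sizes in mm). Leave it be
- handle_blank_mid (a point): bystander: wooden handle blank 110 x 28 x 22, lying between the jigs; point at its centre (sizes in mm). Leave it be
- hammer_grip (a point): bystander: hammer lying beyond the jigs; point on its handle (sizes in mm). Leave it be
- screwdriver_grip (a point): bystander: screwdriver lying on the right of the jigs; point on its handle (sizes in mm). Leave it be
- spanner_grip (a point): bystander: spanner lying on the left of the jigs; point on its handle (sizes in mm). Leave it be
- rivet_tin: bystander: steel rivet tin, 60 diameter, 60 high, standing beyond the jigs; origin at the centre of its underside (sizes in mm). Leave it be
- pliers_mid (a point): bystander: pliers with plastic grips lying on the right; point at the pivot (sizes in mm). Leave it be
Mind the look-alikes: they are no part of the job. Leave any pink, red or yellow look-alike of the jig_q alone.

How it is judged (in metres and radians):
On the way, in this order (a step that is already met when the one before it is completed fails the run):
1. the pin with the sound spring is pulled fully up against its stop (value of joint plunger_q above 0.018 m), for 0.1 s.
2. the sound pin is back down in its seat (value of joint plunger_q below 0.004 m), for 0.1 s.
3. the weak pin is pulled fully up (value of joint plunger_p above 0.018 m), for 0.2 s.
At the end, for the whole second after the job is handed in: The fingers hold the weak pin within 4 mm of its upper stop (its tip at least 6 mm clear of the seat block), still touching it with over 1 N, and the sound pin is down in its seat (within 4 mm) (value of joint plunger_p above 0.018 m and value of joint plunger_q below 0.004 m and contact force between the fingers and jig_p above 1 N); the arm keeps its last pose, push and grip.
It fails at once if a bystander is shifted by more than 30 mm (distance of any of whetstone_mid, handle_blank_mid, hammer_grip, screwdriver_grip, spanner_grip, rivet_tin, pliers_mid from where it was at the start of the episode above 0.03 m).
It also fails if it takes over 64 s, if anything falls off the work surface, if the arm or the gripper's body presses on something with over 40 N, if the wrist force passes 120 N, or if a joint passes its speed limit or range.

## Robot

A 6-joint arm with a two-finger parallel gripper is mounted at the origin on the work surface. World frame = base frame: x ahead of the robot, y to its left, z up, the work surface at z = 0. Lengths are in m, angles in degrees, forces in N, time in s.
With the tool pointing down it reaches from about 0.4 to 0.825 m from the base axis. Payload 7 kg.
Tool frame: the origin (TCP) lies on the centre line of the jaws, within the pads' length; the fingertips stand 8 mm ahead of it and the grasp point (between the pads) lies 11 mm behind it (r.tcp_to_tips is the distance from the TCP to the fingertips, in m); z points along the fingers, y is the direction in which the jaws open and shut (so a half turn about z gives the same grasp; the last joint's range is limited). The gripper opens to 88 mm and grips with 3 to 60 N. Pads are 19 mm wide; open, the fingers measure 130 mm over their backs; the gripper's body (78 mm by 193 mm) begins 47 mm behind the grasp point.
Start: joints at [-47.149, 20.546, 0.682, 0, -70.136, -16.507], TCP at [0.3, -0.605, 0.235] pointing down, gripper open.
Joint ranges: [-176.03, 176.03], [-82.01, 121.73], [-58.28, 71.71], [-173.87, 95.51], [-174.79, -0.11], [-173.66, 173.66]. Speed limits (degrees/s): [136.94, 136.94, 172.46, 180, 180, 180].

## Interface

Orientations are given as [roll, pitch, yaw] about the fixed x, y, z axes, in that order (R = Rz(yaw) Ry(pitch) Rx(roll)).
In Python, from plant import r gives the robot as it stands.
- The arm moves only by the tool drive_tool, never from a script. Its argument "plan" is text: rows parted by semicolons, each of 4 numbers parted by spaces: the shift along the tool's x, y, z in cm, then the turn about the tool's z in rad. A call has 1 to 8 rows; each row is the pose to reach, as a shift and turn from the pose commanded when the call began, along the tool's axes at that moment; what a row does not reach only later rows make up. A row lasts 1/8 s, in which the tool goes at most 62.5 mm and 10.7 degrees, less where a joint would pass 70% of its speed; a pose out of reach is approached as far as the arm can. A call with a gripper value outside its range is refused whole. "fingers" is the closure, from -1 (fully open) to 1 (shut), set as the call begins (left out, the last holds). The fingers move at their own pace and stop on an object; "squeeze" is the grip in N (left out, the last holds). Time passes only in rows, so rows that repeat a pose let the fingers close. It gives the time, the measured TCP pose, the force and the opening at its end, in the units of the state.
- r.get_state(): the state, without advancing time (a new reading comes with each control period).
- r.capture(name): name is "scene" or "top" or "wrist"; returns a dict with "frame" (420x560x3 uint8, red, green, blue), "fovy" (degrees; the focal length in pixels is half the picture's height over the tangent of half this angle, whatever the lens; pixels are square), "cx", "cy" (the principal point, pixels), "rvec" (rotation vector, rad) and "tvec" (3), from world to camera coordinates, as OpenCV has them. Camera axes: x right, y down, z forward; pixel columns grow to the right and rows downward; lengths in m; the calibration is good to about 2 mm. The wrist camera is an equidistant fisheye: a pixel r from the principal point sees the ray r / f radians off the axis. A picture is of the moment at which its call begins. There is no depth.
- r.close_job(): hands the job in, once; it reports no verdict.
The state is a dict: "time_s": time; "joints": joint angles; "qd": joint speeds; "joint_torque": joint torques, N m; "tcp_pos": TCP position; "eef_rot": TCP orientation; "contact_force": force on the tool from outside, world axes, zero at the start; "moment": the same for the moment, N m; "gripper_width": finger opening in m.
Only numpy, scipy, OpenCV 4.12 (cv2) and the standard library are available. Lean on these libraries where they do the work, as an engineer would, in place of code of your own. Each camera call takes 0.05 s, during which the arm holds its last target. There are 200 camera calls.

## Working session

There is one attempt and no reset: what is moved stays moved. The work goes in short steps, Python scripts to look and compute and a tool call to move; the robot and the scene stay as the last step left them, time stands still between calls to the robot, and variables do not carry over. Pictures are saved under pics/ and viewed, about 8 in all and at most 12, crops included, and the job is handed in when it is done.

Besides the shell and the picture viewer there is one more tool, called after ">>>" as a command line: name --argument value ..., lists and objects as JSON in quotes. drive_tool: Moves the arm, as the interface text tells. Its arguments: {"type":"object","properties":{"plan":{"type":"string"},"fingers":{"type":"number"},"squeeze":{"type":"number"}},"required":["plan"]}

```bash
mkdir -p pics
cat > h.py <<'E'
import numpy as np,cv2
from plant import r
def cap(n,f=None):
    c=r.capture(n)
    if f: cv2.imwrite(f'pics/{f}.png',c['frame'][:,:,::-1])
    return c
def ray(c,u,v):
    f=210/np.tan(np.radians(c['fovy'])/2); R=cv2.Rodrigues(np.array(c['rvec'],float))[0]
    d=np.array([(u-c['cx'])/f,(v-c['cy'])/f,1.]); t=np.array(c['tvec'],float).ravel()
    return -R.T@t, R.T@d
def atz(c,u,v,z):
    o,d=ray(c,u,v); return o+d*(z-o[2])/d[2]
E
python3 - <<'E'
from h import *
import pickle
a=cap('scene','scene0');b=cap('top','top0')
pickle.dump((a,b),open('c0.pkl','wb'))
cv2.imwrite('pics/both.png',cv2.resize(np.hstack([a['frame'],b['frame']]),(800,300))[:,:,::-1])
for c in(a,b):print(c['fovy'],c['cx'],c['cy'],ray(c,c['cx'],c['cy']))
print(r.get_state())
E
```

```text
47.76521584951123 289.79118950396213 208.60593444788867 (array([1.27921444, 0.03475643, 1.21783301]), array([-0.56857563,  0.0354895 , -0.8218651 ]))
50.34450589624764 275.8091644458543 204.42710725491463 (array([0.35439303, 0.0924311 , 1.65442863]), array([ 0.09873235, -0.01630356, -0.99498046]))
{'time_s': 0.1, 'joints': array([-4.71485178e+01,  2.05880769e+01,  6.37347227e-01, -1.60027350e-02,
       -7.01389092e+01, -1.65062012e+01]), 'qd': array([-0.0689076 , -0.02461217,  0.09360763,  0.08152435,  0.03345089,
       -0.03816923]), 'joint_torque': array([-1.85741577e-03, -5.84166133e+01,  2.93753117e+01,  7.01543212e+00,
        1.02410957e-02, -5.09708525e-05]), 'tcp_pos': array([ 0.29930114, -0.60450812,  0.2337007 ]), 'eef_rot': array([ 1.79909781e+02, -1.10458703e-02, -1.53660159e+02]), 'contact_force': array([0.19584295, 0.12614712, 0.17686514]), 'moment': array([ 0.0060918 , -0.03786498,  0.10042684]), 'gripper_width': 0.0875417295227694}
```

View pics/top0.png

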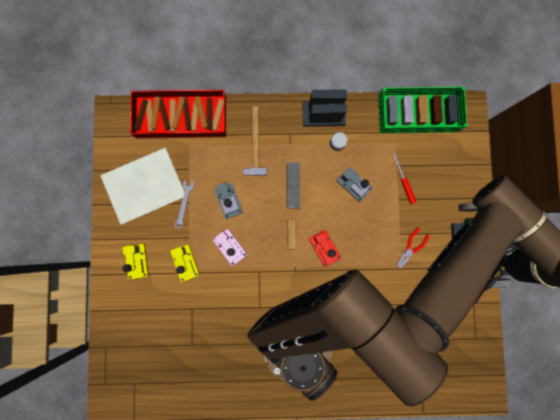

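View pics/scene0.png

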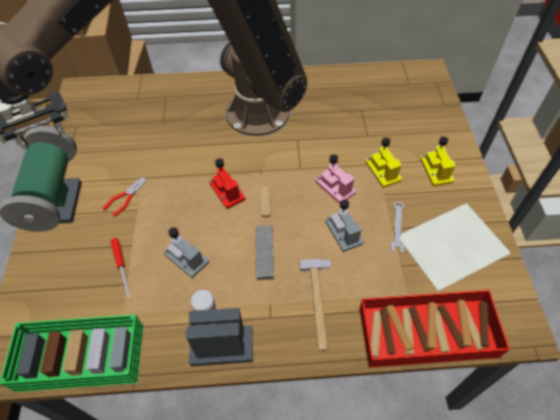

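The look-alikes in the top view are pink (229,247), red (325,248) and yellow (135,262) and (184,263). The grey jigs that match the description are at about (228,200) and (354,184). I'll check those two in a close crop.

Run:
```python
from h import *
import pickle
a,b=pickle.load(open('c0.pkl','rb'))
def cr(c,u,v,w=25): return cv2.resize(c['frame'][v-w:v+w,u-w:u+w],(400,300) if 0 else (300,300),interpolation=cv2.INTER_CUBIC)
im=np.vstack([np.hstack([cr(b,228,200),cr(b,354,184)]),np.hstack([cr(a,345,225),cr(a,180,245)])])
cv2.imwrite('pics/crop.png',im[:,:,::-1])
```

```text
(no output)
```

View pics/crop.png

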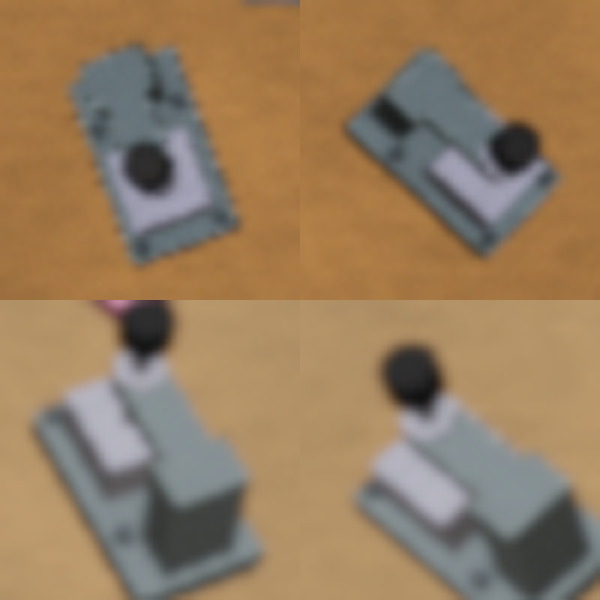

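Both crops show grey jigs with black knobs. The top-view knobs are at about (227.7,202.8) and (365,183.5). In the scene view they are at (344.5,203.8) and (173.7,232.5).

Run:
```python
from h import *
import pickle
a,b=pickle.load(open('c0.pkl','rb'))
from scipy.spatial.transform import Rotation as Ro
for (u,v),(u2,v2) in(((344.5,203.8),(227.7,202.8)),((173.7,232.5),(365,183.5))):
    o,d=ray(a,u,v);p,e=ray(b,u2,v2)
    s=np.linalg.lstsq(np.c_[d,-e],p-o,rcond=None)[0]; X=o+s[0]*d;Y=p+s[1]*e
    print(X.round(4),Y.round(4),atz(b,u2,v2,.134).round(4),atz(a,u,v,.124).round(4), np.hypot(*X[:2]))
# column dir
print('L top arm pts', atz(b,203+145/6,175+65/6,.02), atz(b,203+185/6,175+240/6,.02))
print(Ro.from_euler('xyz',r.get_state()['eef_rot'],degrees=True).as_matrix().round(3))
```

```text
[0.5155 0.2378 0.1207] [0.5149 0.233  0.1202] [0.5135 0.2317 0.134 ] [0.5178 0.2372 0.124 ] 0.567717639151601
[ 0.5745 -0.2392  0.1198] [ 0.5746 -0.244   0.1209] [ 0.5728 -0.2411  0.134 ] [ 0.5772 -0.2382  0.124 ] 0.6222773180524743
L top arm pts [0.58832804 0.24371135 0.02      ] [0.48014985 0.22007007 0.02      ]
[[-0.896 -0.444 -0.001]
 [-0.444  0.896  0.001]
 [ 0.     0.002 -1.   ]]
```

Run:
```python
from h import *
import pickle
a,b=pickle.load(open('c0.pkl','rb'))
for c in(a,b):
  f=210/np.tan(np.radians(c['fovy'])/2)
  K=np.array([[f,0,c['cx']],[0,f,c['cy']],[0,0,1]])
  print(cv2.projectPoints(np.array([[.3,-.605,.235],[.3,-.605,.4],[.3,-.605,0]]),c['rvec'],np.array(c['tvec']),K,None)[0].reshape(-1,2))
im=np.hstack([cv2.resize(a['frame'][80:240,0:150],(500,533),interpolation=2),cv2.resize(b['frame'][160:300,430:510],(300,533),interpolation=2)])
cv2.imwrite('pics/grip.png',im[:,:,::-1])
```

```text
[[ 41.68755124 137.0656857 ]
 [ 13.36381189  92.06523514]
 [ 73.38766453 187.43048266]]
[[489.23240944 262.21797291]
 [518.03093749 263.96347325]
 [458.09698507 260.33083153]]
```

View pics/grip.png

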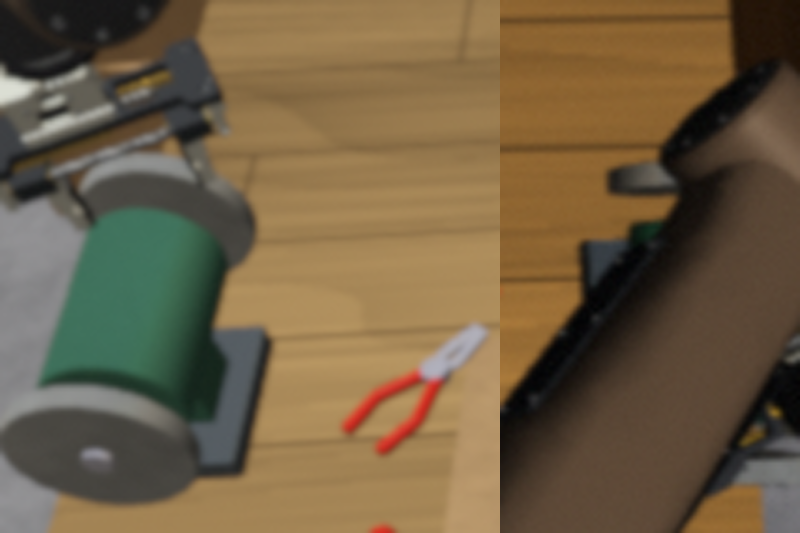

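A bench grinder stands beside the gripper, on the +x side. I'll go up first, then to the left, and only then ahead.

>>> drive_tool --plan "0 0 -5 0; 0 0 -9 0; -2 4 -9 0; -4.5 9 -9 0; -6.7 13.4 -9 0; -9 18 -9 0; -11.1 22.4 -9 0; -11.1 22.4 -9 0" --fingers -1 --squeeze 50

```text
time_s: 1.1
tcp_pos: [0.2993, -0.3525, 0.3253]
eef_rot: [-179.9, 0.1, -153.5]
contact_force: [-0.8, 0.5, 0.4]
gripper_width: 0.0877
```

>>> drive_tool --plan "-5 -0.3 0 0; -10 -0.7 2 0; -15 -1.1 5 0; -20 -1.5 8 0; -25 -1.9 11 0; -29.6 -2.2 12 0; -29.6 -2.2 12 0; -29.6 -2.2 12 0"

```text
time_s: 2.1
tcp_pos: [0.5745, -0.2436, 0.2036]
eef_rot: [179.9, -0.1, -153.7]
contact_force: [-0.4, -0.4, 0.7]
gripper_width: 0.0877
```

Run:
```python
from h import *
c=cap('wrist','w1');f=210/np.tan(np.radians(c['fovy'])/2)
R=cv2.Rodrigues(np.array(c['rvec'],float))[0]
for p in ([.5745,-.2415,.124],[.5745,-.2415,.136],[.5745,-.2415,.112]):
  X=R@np.array(p)+np.ravel(c['tvec']); th=np.arctan2(np.hypot(*X[:2]),X[2]); q=X[:2]/np.hypot(*X[:2])*th*f
  print(q+[c['cx'],c['cy']])
print(r.get_state()['tcp_pos'],f,c['cx'],c['cy'])
```

```text
[278.0771143  224.58331482]
[278.16230135 230.14095787]
[277.99923864 219.51771331]
[ 0.57419358 -0.24388301  0.20427665] 325.19226210127806 276.5216787236453 211.77750988292266
```

View pics/w1.png

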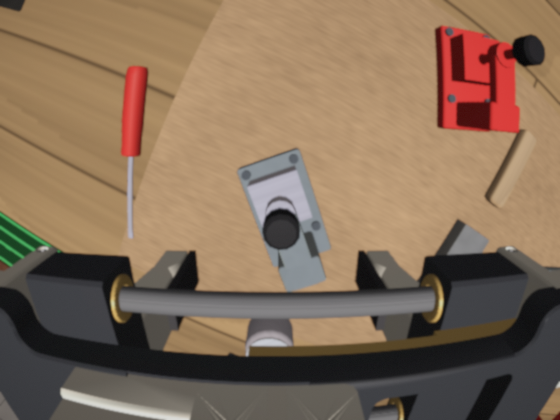

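The wrist view shows the knob top at about (281,231), against a prediction of (278,230). That is about 2 mm off toward +y, so I'll correct it and go down.

>>> drive_tool --plan "-0.2 0.4 3 0; -0.2 0.4 6 0; -0.2 0.4 8 0; -0.2 0.4 9.1 0; -0.2 0.4 9.1 0; -0.2 0.4 9.1 0"

```text
time_s: 2.9
tcp_pos: [0.5751, -0.2391, 0.1147]
eef_rot: [-179.9, 0.1, -153.7]
contact_force: [0.6, -0.2, 0.5]
gripper_width: 0.0873
```

>>> drive_tool --plan "0 0 0 0; 0 0 0 0; 0 0 0 0; 0 0 0 0; 0 0 0 0; 0 0 0 0; 0 0 0 0; 0 0 0 0" --fingers 1 --squeeze 50

```text
time_s: 3.9
tcp_pos: [0.5751, -0.2397, 0.1136]
eef_rot: [-179.9, 0.0, -153.7]
contact_force: [1.8, -4.9, -2.2]
gripper_width: 0.0268
```

>>> drive_tool --plan "0 0 -0.4 0; 0 0 -0.8 0; 0 0 -1.2 0; 0 0 -1.2 0; 0 0 -1.2 0; 0 0 -1.2 0"

```text
time_s: 4.65
tcp_pos: [0.5751, -0.2397, 0.1253]
eef_rot: [-179.9, 0.0, -153.7]
contact_force: [2.7, -6.2, -4.8]
gripper_width: 0.027
```

>>> drive_tool --plan "0 0 -0.3 0; 0 0 -0.6 0; 0 0 -0.8 0; 0 0 -0.8 0; 0 0 -0.8 0; 0 0 -0.8 0"

```text
time_s: 5.4
tcp_pos: [0.5751, -0.2397, 0.1332]
eef_rot: [-179.9, 0.0, -153.7]
contact_force: [2.3, -5.7, -5.1]
gripper_width: 0.0272
```

>>> drive_tool --plan "0 0 -0.2 0; 0 0 -0.3 0; 0 0 -0.3 0; 0 0 -0.3 0"

```text
time_s: 5.9
tcp_pos: [0.5751, -0.2397, 0.1356]
eef_rot: [-180.0, -0.0, -153.7]
contact_force: [4.1, -6.6, -8.4]
gripper_width: 0.0268
```

Run:
```python
from h import *
c=cap('scene')
cv2.imwrite('pics/up1.png',cv2.resize(c['frame'][180:300,100:260],(800,600),interpolation=2)[:,:,::-1])
print(r.get_state()['contact_force'])
```

```text
[ 4.61990695 -7.97845543 -8.73245494]
```

View pics/up1.png

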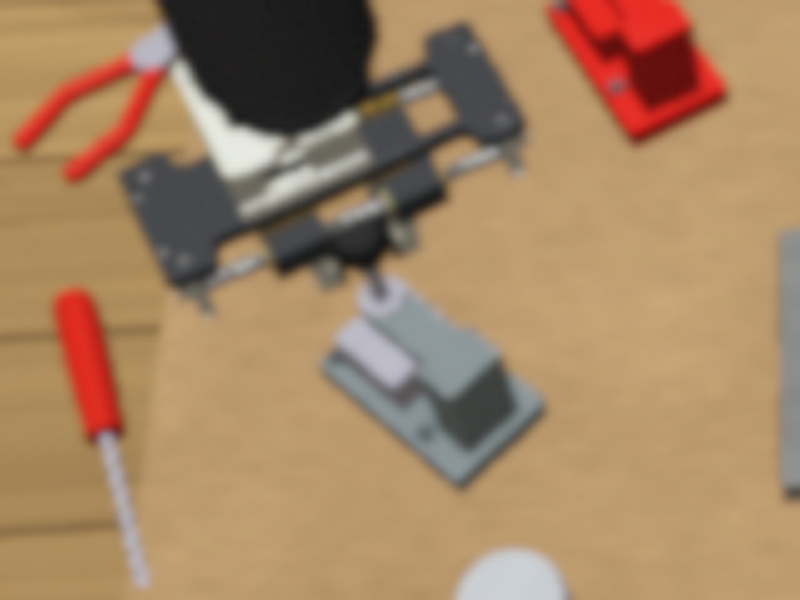

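The knob is up in the fingers with its stem exposed. The pull was about 5 N before the stop and the force rose at the stop, so this looks like the weak spring. I'll lower it, let go and test the other one.

>>> drive_tool --plan "0 0 0.6 0; 0 0 1.2 0; 0 0 1.8 0; 0 0 2.3 0; 0 0 2.3 0; 0 0 2.3 0"

```text
time_s: 6.7
tcp_pos: [0.5752, -0.2397, 0.1136]
eef_rot: [-179.9, 0.0, -153.7]
contact_force: [1.8, -6.6, -2.6]
gripper_width: 0.0269
```

>>> drive_tool --plan "0 0 0 0; 0 0 0 0; 0 0 0 0; 0 0 0 0; 0 0 0 0; 0 0 0 0; 0 0 -3 0; 0 0 -8 0" --fingers -1

```text
time_s: 7.7
tcp_pos: [0.5734, -0.2385, 0.1926]
eef_rot: [179.9, -0.2, -153.7]
contact_force: [1.0, 0.2, 1.2]
gripper_width: 0.0872
```

>>> drive_tool --plan "-2 5.6 -2 0; -4 11.3 -3 0; -6 17 -3 0; -8 22.6 -3 0; -10 28.3 -3 0; -12 34 -3 0; -14 39.6 -2 0; -15.8 45.2 0 0"

```text
time_s: 8.7
tcp_pos: [0.5157, 0.2388, 0.1944]
eef_rot: [180.0, 0.2, -153.6]
contact_force: [0.7, -0.7, -0.4]
gripper_width: 0.0879
```

>>> drive_tool --plan "0 0 0 0; 0 0 0 0"

```text
time_s: 8.95
tcp_pos: [0.5155, 0.2365, 0.1935]
eef_rot: [-180.0, -0.0, -153.6]
contact_force: [-0.2, -0.5, 0.9]
gripper_width: 0.0874
```

Run:
```python
from h import *
c=cap('wrist','w2');f=210/np.tan(np.radians(c['fovy'])/2)
R=cv2.Rodrigues(np.array(c['rvec'],float))[0]
for p in ([.515,.236,.136],):
  X=R@np.array(p)+np.ravel(c['tvec']); th=np.arctan2(np.hypot(*X[:2]),X[2]); q=X[:2]/np.hypot(*X[:2])*th*f
  print(q+[c['cx'],c['cy']])
print(r.get_state()['tcp_pos'])
```

```text
[275.21484484 232.96709785]
[0.51575211 0.23594238 0.19383195]
```

View pics/w2.png

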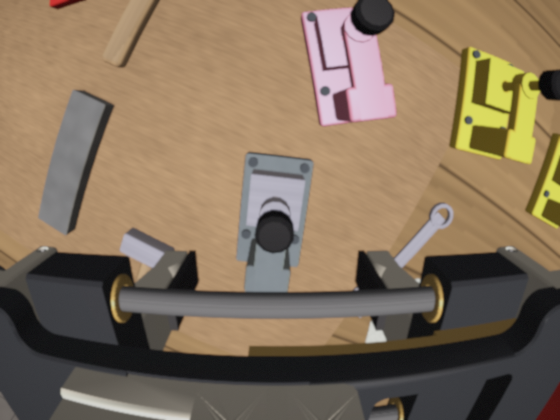

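The wrist view shows the knob at (275,231), as predicted at (275,233), and nothing tall near the fingers.

>>> drive_tool --plan "0 -0.1 3 0; 0 -0.1 6 0; 0 -0.1 7.5 0; 0 -0.1 8.1 0; 0 -0.1 8.1 0; 0 -0.1 8.1 0"

```text
time_s: 9.75
tcp_pos: [0.5166, 0.2358, 0.1136]
eef_rot: [180.0, 0.1, -153.7]
contact_force: [-0.9, -0.8, -0.5]
gripper_width: 0.0875
```

>>> drive_tool --plan "0 0 0 0; 0 0 0 0; 0 0 0 0; 0 0 0 0; 0 0 0 0; 0 0 0 0; 0 0 0 0; 0 0 0 0" --fingers 1 --squeeze 55

```text
time_s: 10.75
tcp_pos: [0.5162, 0.235, 0.1126]
eef_rot: [-180.0, -0.0, -153.7]
contact_force: [2.4, -3.4, -0.0]
gripper_width: 0.0267
```

>>> drive_tool --plan "0 0 -0.4 0; 0 0 -0.8 0; 0 0 -1.2 0; 0 0 -1.2 0; 0 0 -1.2 0; 0 0 -1.2 0"

```text
time_s: 11.5
tcp_pos: [0.5162, 0.235, 0.1231]
eef_rot: [-180.0, -0.1, -153.7]
contact_force: [8.0, -1.9, -12.1]
gripper_width: 0.0273
```

>>> drive_tool --plan "0 0 -0.3 0; 0 0 -0.6 0; 0 0 -0.8 0; 0 0 -0.8 0; 0 0 -0.8 0; 0 0 -0.8 0"

```text
time_s: 12.25
tcp_pos: [0.5161, 0.235, 0.1308]
eef_rot: [-180.0, -0.1, -153.7]
contact_force: [8.5, -2.1, -14.7]
gripper_width: 0.0271
```

>>> drive_tool --plan "0 0 -0.2 0; 0 0 -0.3 0; 0 0 -0.3 0; 0 0 -0.3 0; 0 0 -0.3 0; 0 0 -0.3 0"

```text
time_s: 13.0
tcp_pos: [0.5161, 0.235, 0.1337]
eef_rot: [-180.0, -0.1, -153.7]
contact_force: [8.4, -2.3, -15.3]
gripper_width: 0.0269
```

Run:
```python
from h import *
c=cap('scene')
cv2.imwrite('pics/up2.png',cv2.resize(c['frame'][140:260,270:430],(800,600),interpolation=2)[:,:,::-1])
print(r.get_state()['contact_force'])
```

```text
[  9.63272909  -2.54113912 -15.21614148]
```

View pics/up2.png

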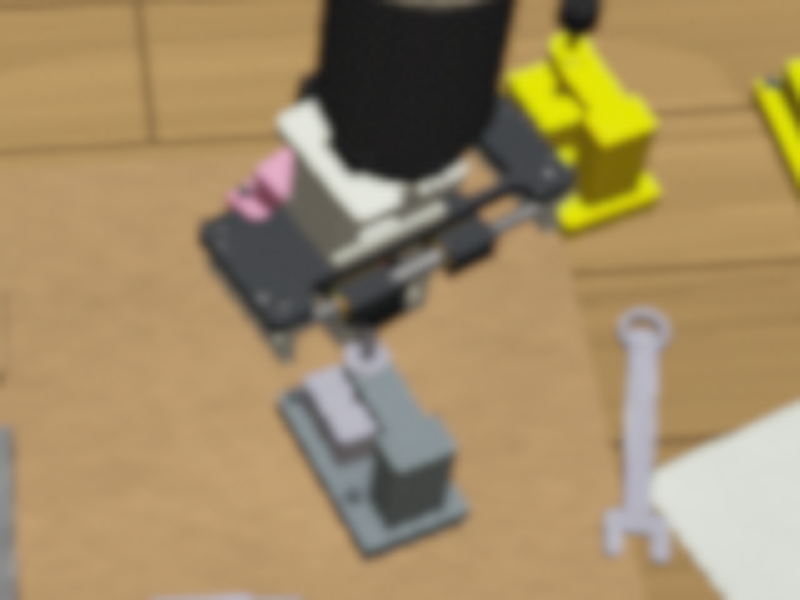

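The left knob is up, with a pull of 12 to 15 N, so this is the sound spring. The lift is 21 mm so far. I'll pull slightly more so the stop can be felt, then let it right down.

>>> drive_tool --plan "0 0 -0.2 0; 0 0 -0.4 0; 0 0 -0.4 0; 0 0 -0.4 0"

```text
time_s: 13.55
tcp_pos: [0.5159, 0.2349, 0.1348]
eef_rot: [-180.0, -0.2, -153.8]
contact_force: [19.5, -0.6, -37.8]
gripper_width: 0.027
```

The force jumped to 38 N at 22 mm, so it is against its stop. I'll lower it and let go.

>>> drive_tool --plan "0 0 0.6 0; 0 0 1.2 0; 0 0 1.8 0; 0 0 2.4 0; 0 0 2.7 0; 0 0 2.7 0; 0 0 2.7 0"

```text
time_s: 14.42
tcp_pos: [0.5162, 0.2351, 0.1125]
eef_rot: [-180.0, -0.0, -153.7]
contact_force: [3.4, -4.0, -1.0]
gripper_width: 0.0271
```

>>> drive_tool --plan "0 0 0 0; 0 0 0 0; 0 0 0 0; 0 0 0 0; 0 0 0 0; 0 0 0 0; 0 0 -3 0; 0 0 -8 0" --fingers -1

```text
time_s: 15.42
tcp_pos: [0.5151, 0.2348, 0.1918]
eef_rot: [-179.9, -0.2, -153.7]
contact_force: [1.7, 1.3, 0.9]
gripper_width: 0.0871
```

>>> drive_tool --plan "2 -5.6 -2 0; 4 -11.3 -3 0; 6 -17 -3 0; 8 -22.6 -3 0; 10 -28.3 -3 0; 12 -34 -3 0; 14 -39.6 -2 0; 15.8 -45.2 0 0"

```text
time_s: 16.42
tcp_pos: [0.5757, -0.2418, 0.1933]
eef_rot: [-179.9, 0.1, -153.6]
contact_force: [1.4, 1.0, 0.2]
gripper_width: 0.0876
```

>>> drive_tool --plan "0 0 0 0; 0 0 0 0; 0 0 0 0"

```text
time_s: 16.8
tcp_pos: [0.5754, -0.2387, 0.1933]
eef_rot: [-180.0, 0.1, -153.6]
contact_force: [0.1, 0.4, 0.5]
gripper_width: 0.0874
```

Run:
```python
from h import *
c=cap('scene');b=cap('wrist')
im=np.hstack([cv2.resize(c['frame'][180:260,310:390],(400,400),interpolation=2),b['frame'][130:290,200:360].repeat(2,0).repeat(2,1)[:400,:][:320]. copy() if 0 else cv2.resize(b['frame'][150:310,200:360],(400,400),interpolation=2)])
cv2.imwrite('pics/mid.png',im[:,:,::-1]); print(r.get_state()['tcp_pos'])
```

```text
[ 0.57547374 -0.23852032  0.19338655]
```

View pics/mid.png

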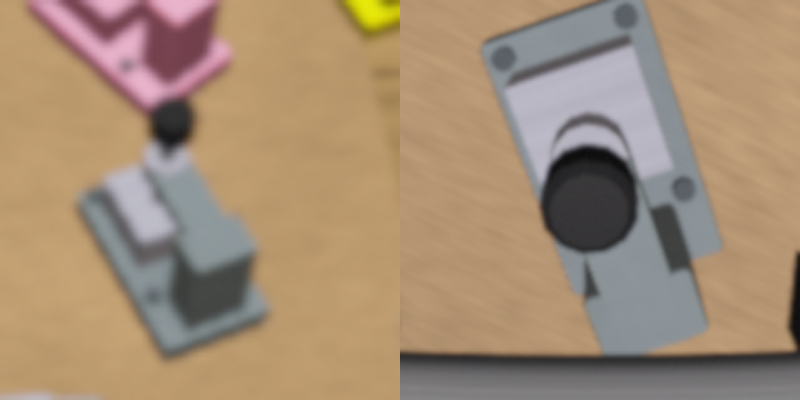

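The sound knob is back at scene pixel (344.4,204.2), its seated position. In the wrist view the weak knob is centred at (276,232). I'll grip it and pull it up again.

>>> drive_tool --plan "0 -0.15 3 0; 0 -0.15 6 0; 0 -0.15 7.5 0; 0 -0.15 8.1 0; 0 -0.15 8.1 0; 0 -0.15 8.1 0"

```text
time_s: 17.65
tcp_pos: [0.5764, -0.2411, 0.1127]
eef_rot: [-179.9, 0.1, -153.6]
contact_force: [-0.4, -0.6, 0.6]
gripper_width: 0.0876
```

>>> drive_tool --plan "0 0 0 0; 0 0 0 0; 0 0 0 0; 0 0 0 0; 0 0 0 0; 0 0 0 0; 0 0 0 0; 0 0 0 0" --fingers 1 --squeeze 55

```text
time_s: 18.65
tcp_pos: [0.5751, -0.2399, 0.1115]
eef_rot: [179.9, -0.0, -153.7]
contact_force: [-2.6, 5.9, 2.2]
gripper_width: 0.027
```

>>> drive_tool --plan "0 0 -0.5 0; 0 0 -1 0; 0 0 -1.5 0; 0 0 -2 0; 0 0 -2 0; 0 0 -2 0; 0 0 -2 0"

```text
time_s: 19.52
tcp_pos: [0.5751, -0.24, 0.1306]
eef_rot: [179.9, -0.0, -153.7]
contact_force: [0.1, 6.0, -5.1]
gripper_width: 0.0271
```

>>> drive_tool --plan "0 0 -0.2 0; 0 0 -0.4 0; 0 0 -0.4 0; 0 0 -0.4 0; 0 0 -0.4 0"

```text
time_s: 20.15
tcp_pos: [0.575, -0.24, 0.1336]
eef_rot: [179.8, -0.1, -153.7]
contact_force: [3.3, 4.6, -12.6]
gripper_width: 0.0268
```

>>> drive_tool --plan "0 0 0 0; 0 0 0 0; 0 0 0 0; 0 0 0 0"

```text
time_s: 20.65
tcp_pos: [0.575, -0.2399, 0.1337]
eef_rot: [179.8, -0.1, -153.7]
contact_force: [2.4, 4.4, -13.6]
gripper_width: 0.0273
```

Run:
```python
from h import *
c=cap('scene')
cv2.imwrite('pics/end.png',cv2.resize(c['frame'][150:360,100:380],(800,600),interpolation=2)[:,:,::-1])
s=r.get_state();print(s['contact_force'],s['tcp_pos'],s['gripper_width'])
```

```text
[  2.85427085   4.63464223 -14.1928867 ] [ 0.57499326 -0.23993789  0.13361763] 0.027211916309967842
```

View pics/end.png

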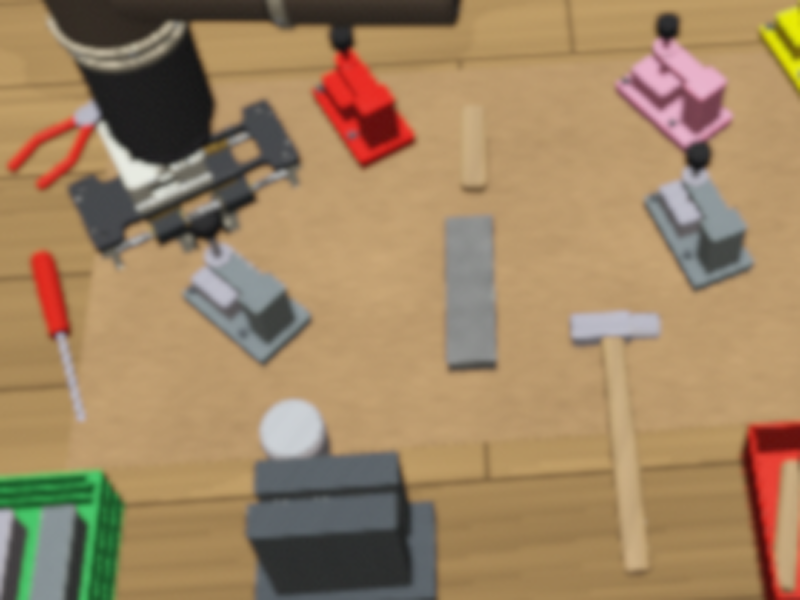

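The right (weak) knob is held up at crop (207,222), and the left knob is down at (697,157). The bystanders in this view have not moved.

```bash
python3 -c "
from plant import r
print(r.close_job())"
```

```text
the job is handed in; nothing more can be done
None
```

I tried both grey jigs, and the one with the weak spring is the right-hand one. I have handed the job in with the arm holding that pin pulled fully up against its stop.

- **Right jig (weak):** it pulled back with only about 5 N just before the stop. I first let it down again to test the other one.
- **Left jig (sound):** it pulled back with 12 to 15 N, then jumped to 38 N at the hard stop, about 22 mm up. I let it right back down, and the camera shows its knob at its starting height.
- **Final hold:** the right knob is lifted about 22 mm. The upward pull of about 14 N against the stop held steady, with the grip set to 55 N and the fingers 27 mm apart.

In the last picture the sound pin is down. The whetstone, handle blank, hammer, screwdriver, tin and pliers look unmoved; the spanner was out of that view. None of my checks failed. The force sensor read up to about 6 N sideways during the holds, from small centring errors, so the weak-spring reading is good to a few newtons; the difference between the two springs is still clear.

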